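# Prove the friction hinge of an instrument case

### The job

Check that the friction hinge of the green instrument case holds: lift the lid by its black ball knob to about half open (45 degrees), let go and stay clear of it for a second. Then, with closed fingertips, press straight down on top of the knob with about 6 newtons for a second; that is less than the hinge should hold, so the lid must not be pushed or dropped back down at any time. Leave the lid standing half open, and leave the oil can, the tin and the bottle beside the case where they are.

Things in the scene. Friction and masses are not known exactly. Their poses are not given: they have to be found in the camera images.
- case: Green steel instrument case, 160 x 220 mm, 70 mm high without its lid, heavy: it does not shift. Origin at the centre of its underside on the bench; x points from the knob side to the hinge side, y along the hinge, z up. The lid is 16 mm high, hinged along the far (+x) upper edge. The knob stands in front of the middle of the lid's near (-x) edge; no loose thing is within 100 mm of the knob.
- lid_hinge (a point): Middle of the lid's hinge axis, at 83 mm in x and 70 mm in z in the frame of the case; the axis runs along the y of the case.
- lid (a joint): Opening angle of the lid in rad: 0 shut, 0.785 is 45 degrees, 1.9 is its stop. It may start slightly ajar (up to 0.15). The hinge is stiff by friction (about 1.9 N m, no spring): the lid stays where it is left, lifting it at the knob takes 11 to 20 N, and at half open the knob gives way downward at 11 to 13 N.
- knob_centre (a point): Centre of the black plastic ball knob, 28 mm in diameter, fixed to the lid: 197 mm in front of the hinge axis and 8 mm above it when the lid is shut (78 mm above the bench). It turns about the hinge with the lid. A steel stem 10 mm thick joins it to the lid's edge, 33 mm behind the ball's centre. Can be pinched from above, across the y of the case, and turns between the fingers.
- knob: The knob with its stem, as a solid: its origin lies at the foot of the stem on the lid's edge, 32 mm behind the ball's centre; axes as those of the lid (as those of the case when shut).
- oil_can: Loose red oil can, 68 mm across and 165 mm high, beside the left rear of the case; origin at the centre of its underside. Leave alone.
- screw_tin: Loose round open screw tin, 76 mm across and 50 mm high, beside the left front of the case; origin at the centre of its underside. Leave alone.
- marking_blue: Loose small blue bottle with black cap, 33 mm across and 68 mm high, right of the case; origin at the centre of its underside. Leave alone.

How it is judged:
By the outcome, as a careful person would: the job done as asked, in the order asked, and still so for the second after the job is handed in, with the robot touching nothing.
It also fails if it takes over 51 s, if anything falls off the work surface, if the arm or the gripper's body presses on something with over 40 N, if the wrist force passes 120 N, or if a joint passes its speed limit or range.

### The arm

A 6-joint arm with a two-finger parallel gripper is mounted at the origin on a cart in front of the work surface, level with it; the furniture and walls round the work are solid. World frame = base frame: x ahead of the robot, y to its left, z up, the work surface at z = 0. Lengths are in mm, angles in rad, forces in N, time in s.
With the tool pointing down it reaches from about 325 to 900 mm from the base axis. Payload 3.5 kg.
Tool frame: the origin (TCP) lies on the centre line of the jaws, within the pads' length; the fingertips stand 8 mm ahead of it and the grasp point (between the pads) lies 11 mm behind it (nose_length is the distance from the TCP to the fingertips, in mm); z points along the fingers, y is the line along which they close (so a half turn about z gives the same grasp; the last joint's range is limited). The gripper opens to 85 mm and grips with 20 to 120 N. Pads are 22 mm wide; open, the fingers measure 114 mm over their backs; the gripper's body (76 mm by 85 mm) begins 54 mm behind the grasp point. The pads swing forward as they close: fully open they stand 13 mm farther back than shut.
Start: joints at [1.112, 0.276, -0.026, 1.268, 0, 1.467], TCP at [217.719, 585.85, 239.313] pointing down, gripper open.
Joint ranges: [-3.12, 3.12], [-0.85, 1.88], [-1.08, 1.24], [-1.95, 2.15], [-1.57, 1.53], [-3.14, 3.14]. Speed limits (rad/s): [2.57, 2.57, 3.14, 3.14, 3.14, 3.14].

### API

Orientations are given as a unit quaternion [w, x, y, z].
In Python, from rig import * gives the robot as it stands. The module is installed in compiled form; this text tells all that it offers. Calls block until the motion is done:
- reach(position, orientation): joint-space move of the TCP to a pose.
- servo_line(position, rot=None, rate=150, force_limit=None): straight line of the TCP; rot=None keeps the orientation; rate is the mean speed in mm/s. With force_limit (N) it stops when the force on the tool has changed by that much, and returns True; else False.
- movej(angles): joint-space move.
- gripper_open() and grab(f_grip=None): open the fingers fully, or close them until they stop; f_grip is the grip in N (None keeps the last).
- hold(seconds).
- solve_ik(position, orientation): joint angles nearest the present ones, or None.
- sense(): the state.
- get_image(name): name is "scene" or "side" or "wrist"; returns a dict with "frame" (384x512x3 uint8, red, green, blue), "mtx" (3x3 intrinsics, pixels), "pose" (4x4, takes a point from camera to world coordinates). Camera axes: x right, y down, z forward; pixel columns grow to the right and rows downward; lengths in mm; the calibration is good to about 2 mm. A picture is of the moment at which its call begins. There is no depth.
A pose or a line that the arm cannot do raises MotionError and nothing moves.
- hand_in(): hands the job in; it is judged then, once.
The state is a dict: "time": time; "joints": joint angles; "joint_vel": joint speeds; "tau": joint torques, N m; "ee_pos": TCP position; "eef_rot": TCP orientation; "wrist_force": force on the tool from outside, world axes, zero at the start; "wrist_torque": the same for the moment, N m; "gripper_width": opening from 0.0 (shut) to 1.0 (fully open); "grip_force": force on a finger pad.
Only numpy, scipy, OpenCV 4.12 (cv2) and the standard library are available. Lean on these libraries where they do the work, as an engineer would, in place of code of your own. Each camera call takes 0.05 s, during which the arm holds its last target. There are 200 camera calls.

## Working session

There is one attempt and no reset: what is moved stays moved. The work goes in short steps, each a Python script; the robot and the scene stay as the last script left them, time stands still between calls to the robot, and variables do not carry over. Pictures are saved under pics/ and viewed, at most 10 in all, crops included, and the job is handed in when it is done.

```bash
mkdir -p pics; python3 - <<'E'
from rig import *
import cv2, numpy as np
ims=[]
for n in("scene","side"):
    d=get_image(n); cv2.imwrite(f"pics/{n}_raw.png",d["frame"][:,:,::-1]); np.savez(f"pics/{n}0.npz",**d)
    ims.append(d["frame"][:,:,::-1]); print(n,d["mtx"].tolist(),d["pose"].round(3).tolist())
cv2.imwrite("pics/a.png",cv2.resize(np.hstack(ims),(800,300),interpolation=cv2.INTER_AREA))
s=sense();print(s)
E
```

```text
scene [[439.05349391333834, 0.0, 260.61437546039866], [0.0, 439.05349391333834, 195.2891031437732], [0.0, 0.0, 1.0]] [[-0.378, -0.684, 0.624, 112.56], [-0.926, 0.266, -0.269, 201.808], [0.018, -0.679, -0.734, 713.771], [0.0, 0.0, 0.0, 1.0]]
side [[443.36497585127836, 0.0, 252.82031323841474], [0.0, 443.36497585127836, 195.720160954509], [0.0, 0.0, 1.0]] [[0.903, -0.225, 0.366, 288.199], [-0.43, -0.478, 0.766, -766.792], [0.003, -0.849, -0.529, 597.565], [0.0, 0.0, 0.0, 1.0]]
{'time': 0.1, 'joints': array([ 1.11159031e+00,  2.77084608e-01, -2.77632915e-02,  1.26801532e+00,
        2.21320281e-05,  1.46738489e+00]), 'joint_vel': array([-6.81275274e-05, -2.24639392e-03,  4.61184370e-03, -5.13284348e-05,
        1.21911948e-03,  1.01340986e-03]), 'tau': array([ 2.28116960e-04, -4.46707463e+01,  2.96128535e+01,  8.45010218e-03,
       -9.37699906e-05,  7.53679444e-06]), 'ee_pos': array([217.40599677, 585.21807874, 238.24511914]), 'eef_rot': array([-2.97528945e-04,  1.76960363e-01,  9.84217436e-01, -9.89751130e-04]), 'wrist_force': array([-0.30425886,  1.50402353, -0.75101911]), 'wrist_torque': array([-0.01644614, -0.02782139, -0.01873444]), 'grip_force': 0.0, 'gripper_width': 0.997600350999808}
```

View pics/a.png

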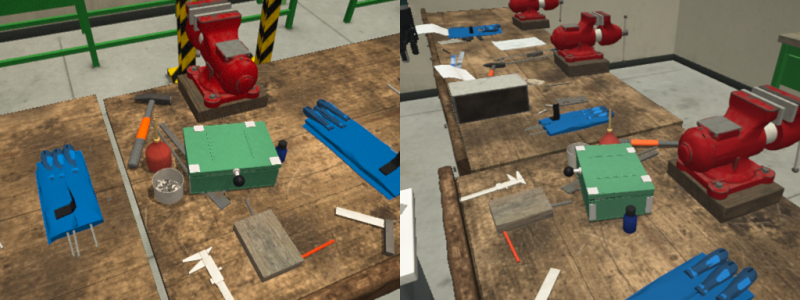

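The scene view shows the green case at about (230,155), with the black knob at (239,180), the tin at (168,185), the can at (158,155) and the bottle at (281,150). In the side view the knob is at about (570,171) and the bottle at (630,218). Next I'll zoom in and measure.

```bash
python3 - <<'E'
import cv2, numpy as np
out=[]
for n,(u,v),(x0,y0) in(("scene",(306,230),(190,140)),("side",(217,219),(200,165))):
    f=cv2.imread(f"pics/{n}_raw.png"); hsv=cv2.cvtColor(f,cv2.COLOR_BGR2HSV)
    m=((hsv[...,2]<60)).astype(np.uint8); 
    w=np.zeros_like(m); w[v-14:v+15,u-14:u+15]=1
    nl,lab,st,c=cv2.connectedComponentsWithStats(m*w)
    for i in range(1,nl):
        if st[i,4]>20: print(n,st[i],c[i])
    out.append(cv2.resize(f[y0:y0+120,x0:x0+160],(800//2*1,300),interpolation=cv2.INTER_CUBIC))
cv2.imwrite("pics/b.png",cv2.hconcat(out))
E
```

```text
scene [298 224  16  15 186] [305.33870968 231.29569892]
side [210 213  12  13 125] [215.464 219.184]
```

View pics/b.png

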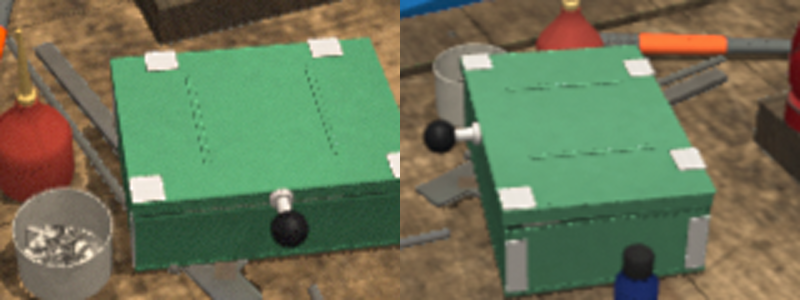

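The crops show the lid near shut. Its top corners in full pixels are, in the scene view, back-left (235,163), back-right (338,156) and front-left (243,223). In the side view they are back-left (295,183), back-right (325,239), front-left (225,187) and front-right (240,249). The knob is at (305.3,231.3) and (215.5,219.2).

```bash
cat >h.py <<'E'
import numpy as np, cv2
def P(d):
    T=np.linalg.inv(d["pose"]); return d["mtx"]@T[:3]
def tri(d1,p1,d2,p2):
    X=cv2.triangulatePoints(P(d1),P(d2),np.array(p1,float).reshape(2,1),np.array(p2,float).reshape(2,1)); X=(X[:3]/X[3]).ravel()
    def pr(d): q=P(d)@np.r_[X,1]; return q[:2]/q[2]
    return X,np.linalg.norm(pr(d1)-p1),np.linalg.norm(pr(d2)-p2)
E
python3 - <<'E'
from h import *
a=np.load("pics/scene0.npz");b=np.load("pics/side0.npz")
for n,p,q in(("knob",(305.8,231.5),(215.5,219.2)),("BL",(234.8,163.2),(294.8,183)),("BR",(338,156),(324.8,239)),("FL",(243,222.5),(225.2,187))):
    X,e,f=tri(a,p,b,q);print(n,X.round(1),round(e,1),round(f,1))
E
```

```text
knob [536.4 -71.9  83.8] 0.4 0.4
BL [754.6 -13.5  83.3] 0.4 0.3
BR [ 695.2 -225.8   86.8] 1.2 1.3
FL [597.4  28.2  88.1] 1.6 1.3
```

```bash
cat >>h.py <<'E'
from scipy.spatial.transform import Rotation as Ro
PSI=-0.26; H=np.array([727.8,-120.5,70.]); RAD=np.hypot(197,8)
def C(psi=PSI): return np.array([np.cos(psi),np.sin(psi),0])
def rot(tilt,sgn=-1,psi=PSI):
    z=np.sin(tilt)*C(psi)+np.array([0,0,-np.cos(tilt)]); y=sgn*np.array([-np.sin(psi),np.cos(psi),0])
    q=Ro.from_matrix(np.c_[np.cross(y,z),y,z]).as_quat(); return np.r_[q[3],q[:3]],z
def ball(d,near,r=40,thr=60):
    f=cv2.cvtColor(d["frame"],cv2.COLOR_RGB2HSV); m=(f[...,2]<thr).astype(np.uint8)
    u,v=map(int,near); w=np.zeros_like(m); w[max(v-r,0):v+r,max(u-r,0):u+r]=1
    n,l,s,c=cv2.connectedComponentsWithStats(m*w); i=1+np.argmax(s[1:,4]); return s[i],c[i]
E
python3 - <<'E'
from rig import *
from h import *
K=np.array([536.4,-71.9,83.5])
for s in(-1,1):
    q,z=rot(0.35,s); print(s,solve_ik(K-110*z,q),solve_ik(K+12*z,q))
q,z=rot(0.35,-1)
q1,_=rot(0.35,1)
a=solve_ik(K-120*z,q);b=solve_ik(K-120*z,q1)
best=min([x for x in(a,b) if x is not None],key=lambda x:abs(x[5]))
qq=q if best is a else q1
reach(K-120*z,qq)
d=get_image("wrist"); np.savez("pics/w0.npz",**d); cv2.imwrite("pics/w0.png",d["frame"][:,:,::-1])
p=P(d)@np.r_[K,1]; print("expected",p[:2]/p[2]); s=sense(); print(s["time"],s["joints"],s["ee_pos"],best is a)
E
```

```text
-1 [-0.25027085 -0.12457111 -0.63025522  0.71512746 -0.00333606 -3.13245332] [-2.51186531e-01  1.03676181e-01 -6.93943881e-01  4.23188776e-01
 -3.02208468e-03 -3.13331350e+00]
1 [-0.25027085 -0.12457111 -0.63025522  0.71512746 -0.00333606  0.00913933] [-0.25118653  0.10367618 -0.69394388  0.42318878 -0.00302208  0.00827916]
expected [254.60455307 189.90564833]
2.65 [-0.24913514 -0.14031591 -0.62168801  0.73923926 -0.00325268  0.0092667 ] [496.97015941 -60.83527599 196.37676088] False
```

View pics/w0.png

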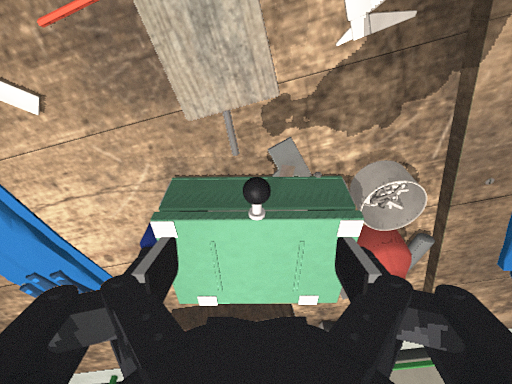

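The wrist view shows the ball at (256,190), against an expected (254.6,190), so it agrees to about 1 mm. The lid's front edge runs level in the image, so the yaw is right. The left and right fingers have clear space around the ball, so I'll grip it and lift along the arc.

```bash
python3 - <<'E'
from rig import *
from h import *
d=np.load("pics/w0.npz"); s,c=ball(d,(256,190),22); print(s,c)
K=np.array([536.4,-71.9,83.5]); T=np.linalg.inv(d["pose"]); k=T[:3]@np.r_[K,1]
uv=s[0]+s[2]/2,s[1]+min(s[2],s[3])/2
kc=np.array([(uv[0]-d["mtx"][0,2])/d["mtx"][0,0],(uv[1]-d["mtx"][1,2])/d["mtx"][1,1],1])*k[2]
Kn=(d["pose"]@np.r_[kc,1])[:3]; print("knob",Kn)
y=np.array([-np.sin(PSI),np.cos(PSI),0]); K=K+y*((Kn-K)@y); print(K)
q,z=rot(0.35,1)
hit=servo_line(K+12*z,rate=80,force_limit=8); s=sense(); print(hit,s["ee_pos"],K+12*z,s["wrist_force"])
if not hit:
    grab(80); s=sense(); print(s["time"],s["ee_pos"],s["wrist_force"],s["gripper_width"],s["grip_force"])
E
```

```text
[243 177  28  27 553] [256.34177215 189.92585895]
knob [537.46356791 -69.73199526  83.85050981]
[537.00891089 -69.6110467   83.5       ]
False [541.26724967 -70.73308723  72.76032155] [540.98538694 -70.66887499  72.22752745] [-0.34339319  0.68636936  0.04686254]
5.05 [540.40821706 -72.30179532  72.52145886] [-4.12379569 -3.82906607  4.48043017] 0.28611020227472855 78.08349251747131
```

```bash
cat >>h.py <<'E'
def arc(G,dth,psi=PSI):
    c=C(psi); v=G-H; a=-(v@c); lat=v+a*c; lat[2]=0; z=v[2]
    r=np.hypot(a,z); p=np.arctan2(z,a)+dth
    return H+lat-r*np.cos(p)*c+np.array([0,0,r*np.sin(p)])
E
python3 - <<'E'
from rig import *
from h import *
q,z=rot(0.35,1); s=sense(); G=s["ee_pos"]-12*z
v=G-H; print("G",G,"r",-(v@C()),v[2])
for t in(0.06,0.12,0.18):
    servo_line(arc(G,t)+12*z,rate=30)
    s=sense(); print(t,s["ee_pos"]-12*z-arc(G,t),s["wrist_force"].round(1),s["gripper_width"],s["grip_force"])
ims=[]
for n in("scene","side"):
    d=get_image(n); np.savez(f"pics/{n}1.npz",**d); x0,y0=(190,140) if n=="scene" else (180,145)
    ims.append(cv2.resize(d["frame"][y0-20:y0+130,x0:x0+200,::-1],(400,300),interpolation=cv2.INTER_CUBIC))
cv2.imwrite("pics/c.png",cv2.hconcat(ims)); print(sense()["time"])
E
```

```text
G [536.431741   -71.24396703  83.79393142] r 197.59913577079902 13.793931415829519
0.06 [-0.19139375  0.02628265 -0.99173065] [ 5.1 -1.6 -7.8] 0.2929629804862595 79.45785641670227
0.12 [-0.27089364  0.05148135 -1.38532047] [ 6.6 -2.1 -9.5] 0.28548164532865467 79.4482684135437
0.18 [-1.05243012  0.29212524 -2.08344378] [  6.6   0.  -11.5] 0.28575407526929686 79.42608833312988
6.8083
```

View pics/c.png

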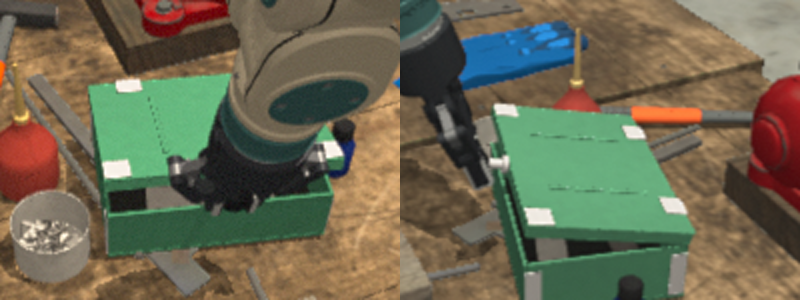

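The lid has lifted cleanly, with the front gap open in both views and the knob held between the fingers at about (490,155). I'll continue to 45°.

```bash
python3 - <<'E'
from rig import *
from h import *
q,z=rot(0.35,1); G=np.array([536.43,-71.24,83.79])
for t in(0.28,0.38,0.48,0.58,0.68,0.775):
    servo_line(arc(G,t)+12*z,rate=40)
    s=sense(); print(t,s["ee_pos"]-12*z-arc(G,t),s["wrist_force"].round(1),round(s["gripper_width"],3),round(s["grip_force"],1))
    if np.linalg.norm(s["wrist_force"])>50: print("STOP");break
hold(0.3); s=sense(); g=s["ee_pos"]-12*z; v=g-H; print("theta",np.arctan2(v[2],-(v@C()))-.0406,s["wrist_force"],s["time"])
d=get_image("side"); cv2.imwrite("pics/d.png",cv2.resize(d["frame"][70:320,120:400,::-1],(672,600)))
E
```

```text
0.28 [-2.45677268  0.70630229 -3.14921173] [  4.4  -1.  -14.2] 0.285 79.3
0.38 [-2.11938142  0.69134293 -2.75485642] [  5.2  -0.9 -16.2] 0.283 79.2
0.48 [ 1.55783414 -0.02314976 -0.46233087] [ 11.2  -2.6 -17. ] 0.28 82.1
0.58 [ 2.32197439 -0.41391052  2.72823314] [2.6 0.  6.5] -0.002 2.2
0.68 [-0.45271638  0.10273905 -0.511283  ] [ 0.3 -0.2  0.2] 0.001 0.0
0.775 [ 0.08158876 -0.01095481  0.10349974] [ 0.5  0.1 -0.4] -0.001 0.0
theta 0.8022605768672922 [1.38929105 0.4907923  0.71811265] 10.9333
```

View pics/d.png

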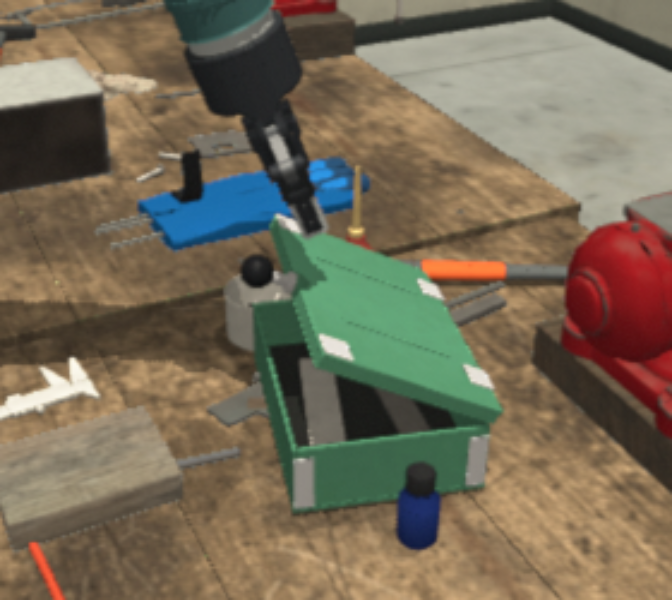

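The side view shows that the knob slipped out of the fingers partway. The lid stands at about 30°, the ball is at crop (257,270) and the fingers are above it. I'll open, look again and regrip deeper and firmer, turning the tool with the lid this time.

```bash
python3 - <<'E'
from rig import *
from h import *
q,z=rot(0.1,1)
K=arc(np.array([536.43,-71.24,83.79]),0.48)
s=sense(); servo_line(s["ee_pos"]+[-30,0,60],rate=150); gripper_open()
reach(K-120*z,q)
d=get_image("wrist"); a=get_image("side")
p=P(d)@np.r_[K,1]; p=p[:2]/p[2]; print("exp w",p); r=P(a)@np.r_[K,1]; print("exp s",r[:2]/r[2])
sw,cw=ball(d,p,35); ss,cs=ball(a,(227,182),9); print(sw,cw,ss,cs)
X=tri(d,cw,a,cs); v=X[0]-H; print(K,X,"theta",np.arctan2(v[2],-(v@C()))-.0406,"r",np.hypot(v[2],v@C()))
cv2.imwrite("pics/w1.png",d["frame"][:,:,::-1]); print(sense()["time"],sense()["wrist_force"])
E
```

```text
exp w [255.20345116 188.84615301]
exp s [228.02922448 179.44452894]
[220 168  70  31 978] [257.20347648 183.7607362 ] [220 176  14  14 152] [226.63157895 182.54605263]
[564.16340722 -78.61768375 173.48007387] (array([562.13883933, -76.01408343, 165.73185188]), np.float64(0.10244006082620875), np.float64(0.019329986808445516)) theta 0.4684456277498116 r 196.43584804896207
12.9 [ 0.78498848  0.06667578 -0.97815995]
```

View pics/w1.png

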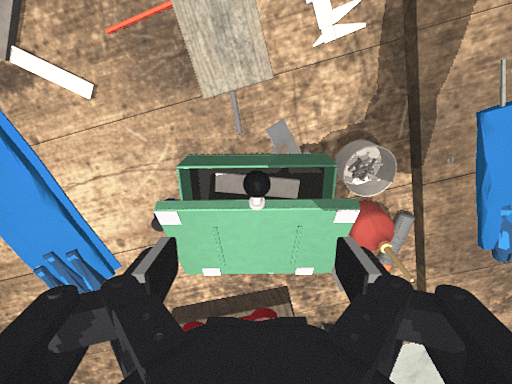

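The wrist view shows the ball at (257,184) in front of the lid edge, with the fingers open and clear. The lid stands at 0.47 rad and has held. I'll regrip deeper.

```bash
python3 - <<'E'
from rig import *
from h import *
K=np.array([562.5,-76.8,165.7]); q,z=rot(0.1,1); D=17
hit=servo_line(K+D*z,rate=80,force_limit=8); s=sense(); print(hit,s["ee_pos"]-K-D*z,s["wrist_force"])
assert not hit
grab(115); s=sense(); print(s["ee_pos"]-K-D*z,s["wrist_force"],s["gripper_width"],s["grip_force"])
G=s["ee_pos"]-D*z; v=G-H; th0=np.arctan2(v[2],-(v@C()))-.0406; print("th0",th0)
w0=s["gripper_width"]
for th in(.53,.59,.65,.71,.76,.80):
    q,z=rot(0.1-(th-th0),1)
    servo_line(arc(G,th-th0)+D*z,q,rate=30)
    s=sense(); print(th,s["ee_pos"]-D*z-arc(G,th-th0),s["wrist_force"].round(1),round(s["gripper_width"],3),round(s["grip_force"],1))
    if np.linalg.norm(s["wrist_force"])>50 or s["gripper_width"]<w0-.02: print("STOP");break
g=s["ee_pos"]-D*z; v=g-H; print("theta",np.arctan2(v[2],-(v@C()))-.0406,s["time"])
a=get_image("side"); r=P(a)@np.r_[g,1]; print("exp s",r[:2]/r[2])
cv2.imwrite("pics/e.png",cv2.resize(a["frame"][70:320,120:400,::-1],(672,600)))
E
```

```text
False [ 0.40165506 -0.09998268  0.57176876] [0.37640607 0.24939078 0.98247299]
[-0.31515444 -0.99764456  0.480154  ] [-4.33322203 -3.26557015  4.80893639] 0.27942644444761605 112.36377596855164
th0 0.47168994164672007
0.53 [-1.74340702  0.50859345 -2.60253683] [ -0.5  -2.2 -13. ] 0.28 113.7
0.59 [-0.05592367  0.14961092 -0.07695697] [ -1.8  -1.5 -10.4] 0.283 113.7
0.65 [0.15011437 0.1719355  0.08894619] [ -2.    0.5 -10.6] 0.283 113.8
0.71 [0.17310251 0.23881604 0.05844258] [ -1.3   0.3 -11.2] 0.28 113.7
0.76 [0.24348087 0.27204354 0.04848991] [ -2.    2.5 -10.9] 0.28 113.7
0.8 [0.26058026 0.30491808 0.00819876] [ -1.6   3.3 -11.4] 0.286 113.7
theta 0.8006867912563392 18.425
exp s [247.46572802 157.81622187]
```

View pics/e.png

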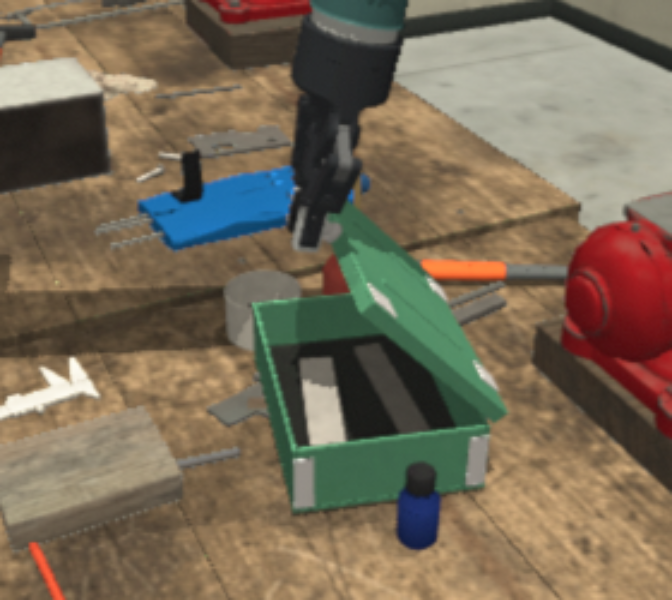

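The side view shows the lid lifted to about 45° with the knob held between the fingers at about (310,215). I'll let go, back off, wait a second and measure.

```bash
python3 - <<'E'
from rig import *
from h import *
q,z=rot(0.1-(.8-.4717),1); s=sense(); g=s["ee_pos"]-17*z
gripper_open(); servo_line(s["ee_pos"]-130*z,rate=120); hold(1.3)
d=get_image("wrist"); a=get_image("side"); c0=get_image("scene")
for n,i in(("w",d),("s",a),("c",c0)): np.savez(f"pics/{n}2.npz",**i); p=P(i)@np.r_[g,1]; print(n,p[:2]/p[2])
x=P(a)@np.r_[g,1];x=x[:2]/x[2]; y=P(d)@np.r_[g,1]; y=y[:2]/y[2]
ss,cs=ball(a,x,14); sw,cw=ball(d,y,30); print(ss,cs,sw,cw)
X=tri(d,cw,a,cs); v=X[0]-H; print(g,X,"theta",np.arctan2(v[2],-(v@C()))-.0406,"r",np.hypot(v[2],v@C()))
f=lambda i,p:cv2.resize(i["frame"][int(p[1])-60:int(p[1])+60,int(p[0])-60:int(p[0])+60,::-1],(400,400))
cv2.imwrite("pics/f.png",cv2.hconcat([f(a,x),f(d,y)])); print(sense()["time"])
E
```

```text
w [255.20929573 191.75625246]
s [247.45913992 157.81132176]
c [304.44179757 152.29817539]
[241 151  14  14 144] [247.66666667 157.74305556] [225 173  59  34 843] [253.00830368 192.0569395 ]
[601.23955494 -87.79292144 216.19929038] (array([600.78784885, -89.83150613, 217.38573462]), np.float64(0.15177776533990003), np.float64(0.027968576410918683)) theta 0.8050037000115351 r 196.94189457747092
21.7833
```

View pics/f.png

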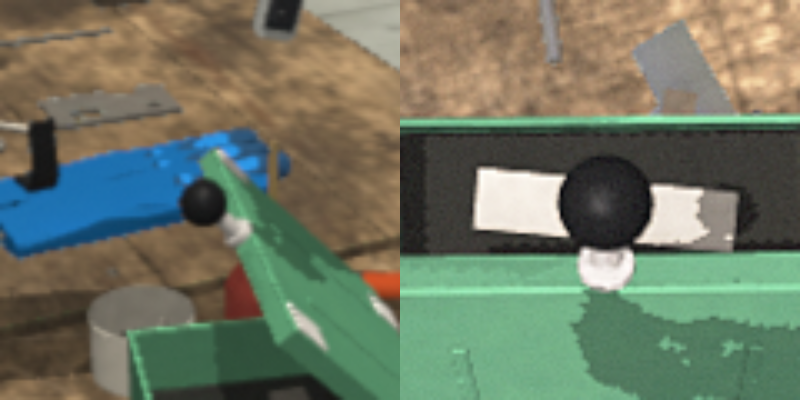

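The side view shows the ball at crop (205,200) and the lid standing free. By triangulation it is at 0.80 rad (46°), unchanged after 1.3 s. Next I'll close the fingers, go over the ball and press gently under force feedback.

```bash
python3 - <<'E'
from rig import *
from h import *
K=np.array([601.2,-88.2,216.4]); q,z=rot(0,1)
grab(20); reach(K+[0,0,50],q); servo_line(K+[0,0,30],rate=40); hold(0.4)
def fz(n=5):
    v=[]
    for _ in range(n): v.append(sense()["wrist_force"][2]); hold(0.02)
    return np.mean(v)
b=fz(10); print("base",b,sense()["ee_pos"]-K,sense()["time"])
hit=servo_line(K+[0,0,14],rate=7,force_limit=4.5); e=sense()["ee_pos"]; print(hit,e-K,sense()["wrist_force"],sense()["time"])
if hit:
    t0=None; log=[]; tgt=e.copy(); F=fz()-b
    while sense()["time"]<46:
        t=sense()["time"]; log.append((round(t,2),round(F,1)))
        if 5<=F<=7 and t0 is None: t0=t
        if t0 and t-t0>1.3: break
        if F>9: tgt[2]+=0.3; servo_line(tgt,rate=10)
        elif not 5.4<=F<=6.6: tgt[2]-=np.clip((6-F)*0.05,-.15,.15); servo_line(tgt,rate=10)
        F=fz(4)-b
    print(log,sense()["ee_pos"]-K)
    servo_line(K+[0,0,40],rate=40)
print(sense()["time"])
E
```

```text
base -0.10743123997117192 [ 2.46906898e-03 -1.75161951e-02  3.00661613e+01] 24.2333
True [-6.01202132e-03 -3.66001784e-03  2.33093108e+01] [-0.61335078 -0.07204492  4.44982981] 25.4
[(25.48, np.float64(4.7)), (25.82, np.float64(3.9)), (26.14, np.float64(4.4)), (26.46, np.float64(4.8)), (26.77, np.float64(5.0)), (27.09, np.float64(5.4)), (27.41, np.float64(5.5)), (27.48, np.float64(5.5)), (27.54, np.float64(5.5)), (27.61, np.float64(5.4)), (27.93, np.float64(5.2)), (28.24, np.float64(5.7)), (28.31, np.float64(5.9)), (28.38, np.float64(5.6)), (28.44, np.float64(6.1))] [ 0.10364351 -0.03337978 23.297529  ]
29.0167
```

The press held 5 to 6 N for over a second with no give. I'll back off and check the lid and the three loose things.

```bash
python3 - <<'E'
from rig import *
from h import *
K=np.array([601.2,-88.2,216.4])
servo_line(K+[-40,0,180],rate=150); hold(0.3)
a=get_image("side"); x=P(a)@np.r_[K,1]; s,c=ball(a,x[:2]/x[2],14); print(s,c,"before 247.67 157.74")
o=cv2.imread("pics/side_raw.png"); cv2.imwrite("pics/g.png",cv2.resize(cv2.hconcat([o[80:330,120:400],a["frame"][80:330,120:400,::-1]]),(800,357))); print(sense()["time"])
E
```

```text
[241 151  14  14 142] [247.66197183 157.79577465] before 247.67 157.74
30.4833
```

View pics/g.png

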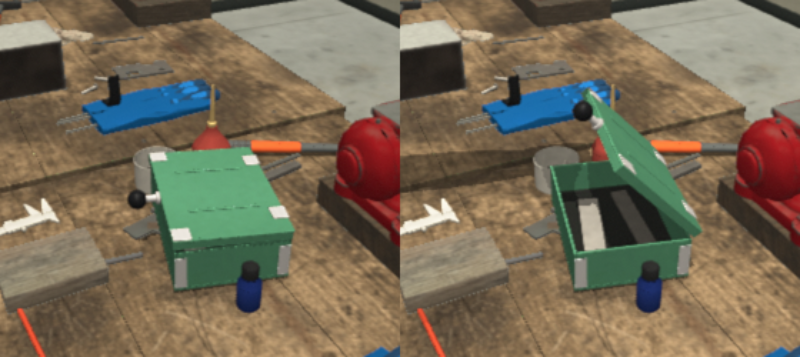

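The ball is at (247.66,157.80), where it was before the press. The can, tin and bottle are in their original places and the robot is clear of everything.

```bash
python3 -c "
from rig import *
print(hand_in())"
```

```text
the job is handed in; nothing more can be done
None
```

The hinge held: the lid stands at about 46°, unmoved by a second left alone and over a second of pressing at 5–6 N, and the can, tin and bottle are in place; the knob slipped from my first grip at about 27°, but the lid stayed put and I regripped to finish.

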